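# Move three prints round the inspection stations

### The job

Three blue 3D prints each lie at the wrong station: move them so that the gear ends on the weighing scale's steel pan, the slotted tower on the dark granite plate and the L-bracket on the wire rack, each standing on its base in the middle of its station and let go. Every station holds only one print, so first park one of the prints in the middle of the empty cork pad; the pad is empty again at the end. Never put a print on the bench top or tip it over, and leave the white flask, the small jar and the scraper where they are.

Things in the scene. Friction and masses are not known exactly. Their poses are not given: they have to be found in the camera images.
- gear: Blue printed spur gear, lying flat: disc 83 mm across the teeth, 15 mm thick, with a plain round hub 28 mm in diameter rising from its middle, from 15 to 45 mm above the underside: grip the hub. Origin: centre of the underside; z up along the hub. Starts on the wire rack. About 60 to 130 g.
- bracket: Blue printed L-bracket: base 50 mm (x) by 70 mm (y), 8 mm thick; one upright wall, 8 mm thick across x, 70 mm long along y, its top 65 mm above the underside, mid-plane at x = -21 mm (flush with the base's -x edge): grip it at its middle. Two small ribs, up to 36 mm high, at y = +-32.5 mm on the wall's +x side. Origin: centre of the underside; z up. Starts on the granite. 55 to 115 g.
- tower: Blue printed test tower: slotted square column 30 by 30 mm, its top 82 mm above the underside, on a round foot 54 mm in diameter and 4 mm thick. Origin: centre of the foot's underside; z up along the column; x and y square to the column's sides. Starts on the weighing scale. About 60 to 130 g.
- scale: Small black bench scale, fixed to the bench, the place for the gear: square steel pan 104 by 104 mm, its level top 25 mm above the origin; a low black control strip 36 mm wide and 14 mm high lies beyond the pan on the -x side. Origin: on the bench, under the middle of the pan; z up. The pan does not sink.
- granite: Dark granite inspection plate on rubber feet, fixed to the bench, the place for the tower: 115 by 115 mm, level top 40 mm above the origin. Origin: on the bench, under the middle of the plate; z up.
- rack: Square steel wire drying rack on four short legs, fixed to the bench, the place for the bracket: 114 by 114 mm, level top 30 mm above the origin. Origin: on the bench, under the middle of the rack; z up.
- cork_pad: Square cork pad, fixed to the bench, empty at the start, the parking spot: 115 by 115 mm, top 12 mm above the origin. Origin: on the bench, under the middle of the pad; z up.
- flask: Bystander: white drinking flask with a black cap, 70 mm in diameter, 180 mm tall, standing. Origin: centre of the underside.
- jar: Bystander: small jar with a steel lid, 50 mm in diameter, 60 mm tall, standing among the stations. Origin: centre of the underside.
- scraper: Bystander: flat print scraper, 200 mm long, lying on the bench. Origin: under its middle; x along its length.
Not all that is in view belongs to the job. Leave any orange or pink look-alike of the tower alone. Leave any green look-alike of the gear alone.

How it is judged:
On the way:
1. one print is parked, upright and let go, on the middle of the cork pad (within 30 mm) (((horizontal distance between gear and cork_pad below 0.03 m and z of gear in the frame of cork_pad between 0.008 and 0.017 m and angle between gear's own z axis and vertical below 0.12 rad and linear speed of gear below 0.02 m/s and contact force between the fingers and gear below 0.1 N) or (horizontal distance between tower and cork_pad below 0.03 m and z of tower in the frame of cork_pad between 0.008 and 0.017 m and angle between tower's own z axis and vertical below 0.12 rad and linear speed of tower below 0.02 m/s and contact force between the fingers and tower below 0.1 N) or (horizontal distance between bracket and cork_pad below 0.03 m and z of bracket in the frame of cork_pad between 0.008 and 0.017 m and angle between bracket's own z axis and vertical below 0.12 rad and linear speed of bracket below 0.02 m/s and contact force between the fingers and bracket below 0.1 N))), for 0.2 s.
At the end, for the whole second after the job is handed in: the gear rests on the scale's pan, the tower on the granite plate and the bracket on the wire rack, each with its origin within 15 mm horizontally of the station's middle, its underside on the station's top (-4 to +5 mm), upright within 0.12 rad, let go and at rest (horizontal distance between gear and scale below 0.015 m and z of gear in the frame of scale between 0.021 and 0.03 m and angle between each of gear, tower, bracket's own z axis and vertical below 0.12 rad and linear speed of each of gear, tower, bracket below 0.02 m/s and contact force between the fingers and gear below 0.1 N and horizontal distance between tower and granite below 0.015 m and z of tower in the frame of granite between 0.036 and 0.045 m and contact force between the fingers and tower below 0.1 N and horizontal distance between bracket and rack below 0.015 m and z of bracket in the frame of rack between 0.026 and 0.035 m and contact force between the fingers and bracket below 0.1 N); the robot touches nothing.
It fails at once if a print is put on the bench top (height (world z) of any of gear, tower, bracket below 0.006 m).
It fails at once if a print is tipped over (angle between any of gear, tower, bracket's own z axis and vertical above 0.7 rad).
It fails at once if the flask, the jar or the scraper is moved by more than 25 mm (distance of any of flask, jar, scraper from where it was at the start of the episode above 0.025 m).
It also fails if it takes over 107 s, if anything falls off the work surface, if the arm or the gripper's body presses on something with over 40 N, if the wrist force passes 120 N, or if a joint passes its speed limit or range.

### The arm

A 6-joint arm with a two-finger parallel gripper is mounted at the origin on the work surface. World frame = base frame: x ahead of the robot, y to its left, z up, the work surface at z = 0. Lengths are in m, angles in rad, forces in N, time in s.
With the tool pointing down it reaches from about 0.375 to 0.975 m from the base axis. Payload 3.8 kg.
Tool frame: the origin (TCP) lies midway between the tips of the shut fingers; the grasp point (between the pads) lies 19 mm behind it; z points along the fingers, y is the line along which they close (so a half turn about z gives the same grasp; the last joint's range is limited). The gripper opens to 88 mm and grips with 3 to 60 N. Pads are 18 mm wide; open, the fingers measure 123 mm over their backs; the gripper's body (75 mm by 187 mm) begins 45 mm behind the grasp point.
Start: joints at [1.066, 0.264, 1.604, -0, 1.274, -0.037], TCP at [0.304, 0.602, 0.239] pointing down, gripper open.
Joint ranges: [-2.63, 2.63], [-0.94, 2.18], [0.31, 2.57], [-1.31, 4.45], [0, 2.66], [-2.55, 2.55]. Speed limits (rad/s): [2.57, 2.57, 3.14, 3.14, 3.14, 3.14].

### API

Orientations are given as a 3x3 rotation matrix whose columns are the frame's x, y, z axes.
In Python, from workcell import r gives the robot as it stands. Calls block until the motion is done:
- r.movep(position, orientation): joint-space move of the TCP to a pose.
- r.move_l(position, rot=None, v=0.15): straight line of the TCP; rot=None keeps the orientation; v is the mean speed in m/s.
- r.move_j(angles): joint-space move.
- r.open() and r.grasp(): open the fingers fully, or close them until they stop; the grip force is fixed at half the most.
- r.pause(seconds).
- r.ik(position, orientation): joint angles nearest the present ones, or None.
- r.camera(name): name is "scene" or "top"; returns the picture (400x640x3 uint8, red, green, blue); there is no depth.
- r.calibration(name): a dict with "vfov" (degrees; the focal length in pixels is half the picture's height over the tangent of half this angle, whatever the lens; pixels are square), "cx", "cy" (the principal point, pixels), "distortion" ([k1, k2, p1, p2, k3] as OpenCV has them; the pictures are not rectified), "world_from_camera" (4x4, takes a point from camera to world coordinates). Camera axes: x right, y down, z forward; pixel columns grow to the right and rows downward; lengths in m; the calibration is good to about 2 mm. A picture is of the moment at which its call begins. calibration takes no time and is no camera call.
A pose or a line that the arm cannot do raises r.Unreachable and nothing moves.
- r.finish_job(): hands the job in; it is judged then, once.
Readings, each from a call of its own:
- r.current_t(): time.
- r.current_qpos(): joint angles.
- r.current_qd(): joint speeds.
- r.current_tau(): joint torques, N m.
- r.current_eef_pos(): TCP position.
- r.current_tcp_rot(): TCP orientation.
- r.current_ft_force(): force on the tool from outside, world axes, zero at the start.
- r.current_ft_torque(): the same for the moment, N m.
- r.current_grip_width(): opening from 0.0 (shut) to 1.0 (fully open).
- r.current_finger_force(): force on a finger pad.
Only numpy, scipy, OpenCV 4.12 (cv2) and the standard library are available. Lean on these libraries where they do the work, as an engineer would, in place of code of your own. Each camera call takes 0.05 s, during which the arm holds its last target. There are 200 camera calls.

## Working session

There is one attempt and no reset: what is moved stays moved. The work goes in short steps, each a Python script; the robot and the scene stay as the last script left them, time stands still between calls to the robot, and variables do not carry over. Pictures are saved under pics/ and viewed, at most 14 in all, crops included, and the job is handed in when it is done.

```bash
mkdir -p pics; ls; python3 - <<'E'
from workcell import r
import cv2
for n in("scene","top"):
    cv2.imwrite(f"pics/{n}0.png",r.camera(n)[:,:,::-1]); print(n,r.calibration(n))
print(r.current_t())
E
```

```text
pics
scene {'vfov': 50.460177184106506, 'cx': 324.1383261580505, 'cy': 195.5644131547004, 'distortion': array([-0.09364082,  0.        ,  0.        ,  0.        ,  0.        ]), 'world_from_camera': array([[-0.60355704,  0.54796127, -0.57918681,  1.26704707],
       [ 0.79729268,  0.42077667, -0.43274863,  0.56097822],
       [ 0.00657881, -0.72296988, -0.69084823,  0.93896908],
       [ 0.        ,  0.        ,  0.        ,  1.        ]])}
top {'vfov': 43.71141675069038, 'cx': 315.5190069079062, 'cy': 201.7714876669331, 'distortion': array([0.01177927, 0.        , 0.        , 0.        , 0.        ]), 'world_from_camera': array([[-0.11806515, -0.97292458,  0.19869169,  0.25810756],
       [-0.99300411,  0.1160518 , -0.0217902 ,  0.01972996],
       [-0.0018583 , -0.19987432, -0.97981978,  1.42316673],
       [ 0.        ,  0.        ,  0.        ,  1.        ]])}
0.1
```

View pics/top0.png

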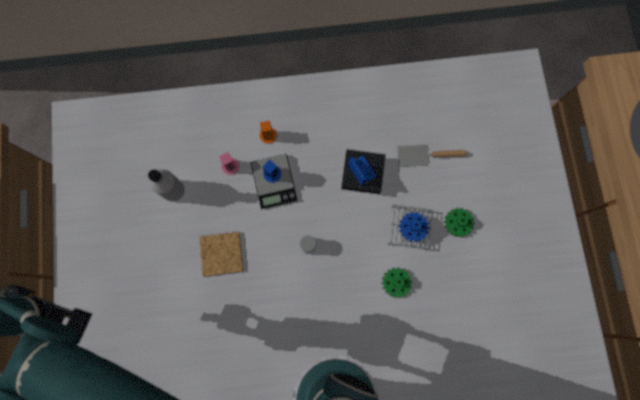

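View pics/scene0.png

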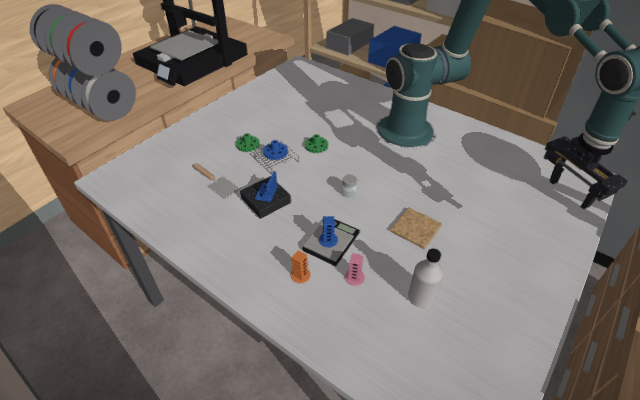

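Top view: the blue prints are the gear (413,227) on the wire rack, the bracket (362,170) on the granite and the tower (272,170) on the scale. The look-alikes are the green gears at (459,221) and (397,282), the pink tower at (229,163) and the orange tower at (268,132). Only the blue ones on stations fit the description. I'll confirm this in an enlarged crop.

```bash
cat > h.py <<'E'
from workcell import r
import cv2, numpy as np
def cal(n):
    c=r.calibration(n); f=200/np.tan(np.radians(c["vfov"])/2)
    return np.array([[f,0,c["cx"]],[0,f,c["cy"]],[0,0,1]]),c["distortion"],c["world_from_camera"]
def ray(n,uv):
    K,d,T=cal(n); p=cv2.undistortPoints(np.float64(uv).reshape(-1,1,2),K,d)[:,0]
    return T[:3,3],np.c_[p,np.ones(len(p))]@T[:3,:3].T
def plane(n,uv,z):
    o,d=ray(n,uv); return (o+d*((z-o[2])/d[:,2:]))[:,:2]
def proj(n,P):
    K,d,T=cal(n); W=np.linalg.inv(T)
    return cv2.projectPoints(np.float64(P).reshape(-1,1,3),cv2.Rodrigues(W[:3,:3])[0],W[:3,3],K,d)[0][:,0]
def blobs(im,lo,hi,amin=60):
    m=cv2.inRange(cv2.cvtColor(im,cv2.COLOR_RGB2HSV),lo,hi)
    n,l,s,c=cv2.connectedComponentsWithStats(m)
    return [(c[i],s[i],(l==i).astype(np.uint8)) for i in range(1,n) if s[i,4]>=amin]
BLUE=((105,120,40),(125,255,255)); CORK=((8,70,60),(22,200,255))
def crop(n,x,y,w,h,k,name):
    cv2.imwrite(name,cv2.resize(r.camera(n)[y:y+h,x:x+w,::-1],None,fx=k,fy=k,interpolation=cv2.INTER_CUBIC))
E
python3 - <<'E'
from h import *
crop("top",190,115,300,190,2.66,"pics/topc.png"); crop("scene",170,120,280,180,2.85,"pics/scenec.png")
for n in("top","scene"):
    im=r.camera(n)
    for k,c in(("blue",BLUE),("cork",CORK)):
        for b in blobs(im,*c): print(n,k,b[0].round(1),b[1])
E
```

```text
top blue [361.1 169.1] [348 155  28  31 528]
top blue [271.  171.6] [263 160  18  22 263]
top blue [413.7 226.6] [399 212  30  29 630]
top cork [616.2 157.4] [  576    50    64   288 10031]
top cork [571.6 154.4] [552  99  35 112 587]
top cork [266.3 131.9] [259 120  18  24 112]
top cork [  0.5 152.4] [  0 123   3  64 123]
top cork [448.8 153.3] [433 151  33   6 169]
top cork [ 39.9 218.5] [ 37 160   8 115 543]
top cork [599.6 274.9] [584 214  32 120 629]
top cork [220.8 253.8] [ 200  232   43   44 1590]
top cork [ 40.2 287.5] [ 38 278   6  20  94]
top cork [621.3 367.3] [613 338  18  62 303]
scene blue [389.7  44.3] [ 368   27   53   40 1150]
scene blue [71.4 77.5] [69 69  8 23 63]
scene blue [275.1 150.3] [263 141  25  19 334]
scene blue [267.1 189.3] [254 171  24  31 384]
scene blue [328.  232.5] [319 216  18  31 391]
scene cork [129.7  94.5] [    0     0   386   269 33233]
scene cork [181.6   3.3] [173   0  17   9 115]
scene cork [203.2   6.8] [192   0  23  17 293]
scene cork [411.4   9.9] [354   0 100  26 885]
scene cork [514.5  72.5] [  429     0   156   145 12775]
scene cork [186.3  25.3] [179  17  14  16 116]
scene cork [205.4  26. ] [195  20  22  13 127]
scene cork [437.4  40.8] [427  34  20  13 130]
scene cork [55.3 68.2] [52 59  9 23 74]
scene cork [203.2 171.1] [194 164  20  16 113]
scene cork [415.8 227.4] [ 390  208   52   41 1160]
scene cork [609.8 336.1] [ 554  227   86  173 7845]
scene cork [142.6 247.3] [134 237  17  19 120]
scene cork [299.7 267.5] [290 250  21  34 503]
```

View pics/topc.png

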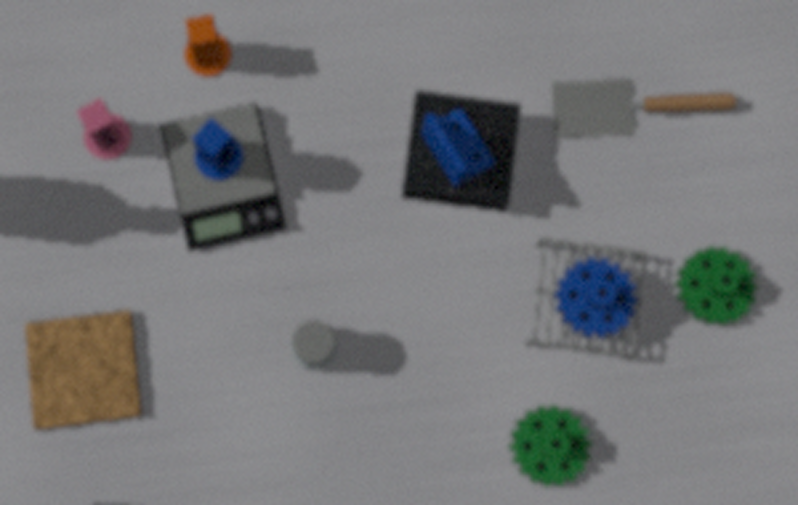

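View pics/scenec.png

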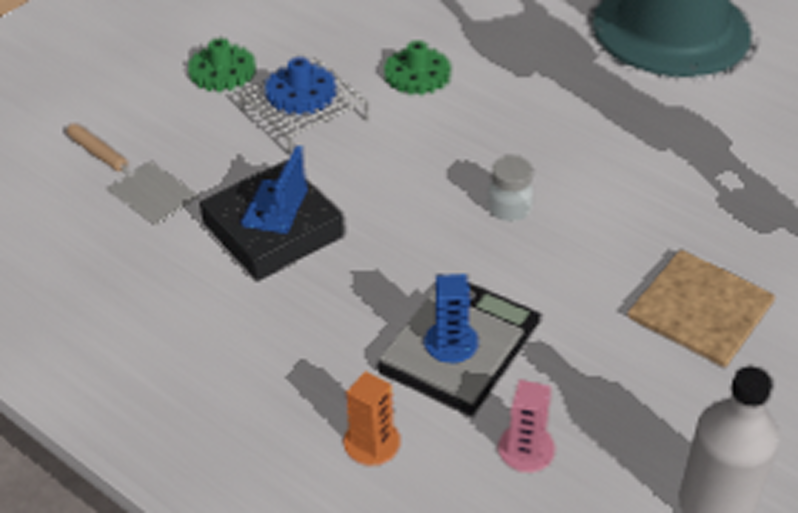

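Both crops agree: the blue gear is on the rack, the blue bracket on the granite and the blue tower on the scale, with the green, pink and orange look-alikes standing on the bench. Next is a closer composite (top and scene views of each station) to measure from.

```bash
python3 - <<'E'
from h import *
t=np.mean([r.camera("top") for _ in range(4)],0).astype(np.uint8); s=np.mean([r.camera("scene") for _ in range(4)],0).astype(np.uint8)
cv2.imwrite("pics/t_avg.png",t[:,:,::-1]); cv2.imwrite("pics/s_avg.png",s[:,:,::-1])
def c(im,x,y,k=4): # 66 x 66 px
    a=cv2.resize(im[y:y+75,x:x+66,::-1],None,fx=k,fy=k,interpolation=cv2.INTER_CUBIC)
    for i in range(0,66,10): cv2.putText(a,str(x+i),(i*k,8),0,.3,(0,255,255)); cv2.line(a,(i*k,10),(i*k,14),(0,255,255))
    for i in range(0,75,10): cv2.putText(a,str(y+i),(0,i*k+4),0,.3,(0,255,0)); cv2.line(a,(20,i*k),(24,i*k),(0,255,0))
    return np.clip(a*1.4,0,255).astype(np.uint8)
cv2.imwrite("pics/comp.png",np.vstack([np.hstack([c(t,242,145),c(t,332,138),c(t,382,192)]),np.hstack([c(s,298,205),c(s,235,160),c(s,243,125)])]))
E
```

```text
(no output)
```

View pics/comp.png

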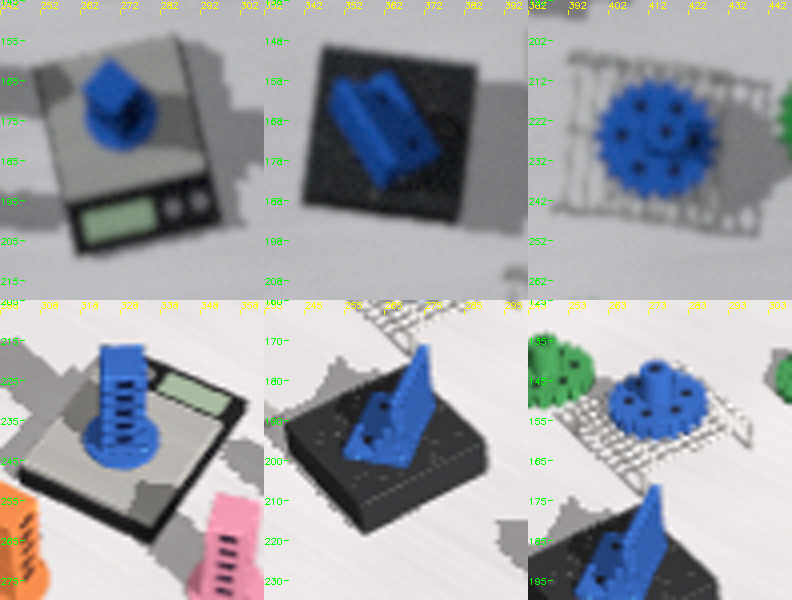

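```bash
python3 - <<'E'
from h import *
t=cv2.imread("pics/t_avg.png"); s=cv2.imread("pics/s_avg.png")
def c(im,x,y,g,k=10):
    a=cv2.resize(im[y:y+30,x:x+40],None,fx=k,fy=k,interpolation=cv2.INTER_CUBIC); a=np.clip(a*g,0,255).astype(np.uint8)
    for i in range(0,40,5): cv2.putText(a,str(x+i),(i*k,8),0,.3,(0,255,255)); cv2.line(a,(i*k+5,10),(i*k+5,14),(0,255,255))
    for i in range(0,30,5): cv2.putText(a,str(y+i),(0,i*k+9),0,.3,(0,255,0)); cv2.line(a,(20,i*k+5),(24,i*k+5),(0,255,0))
    return a
cv2.imwrite("pics/comp2.png",np.vstack([np.hstack([c(t,342,154,2),c(s,247,171,1.3)]),np.hstack([c(t,252,157,2),c(s,310,214,1.3)])]))
q={"scale":([[250.5,162.25],[286,154],[294,188.25],[258.5,196.5]],.025),"granite":([[346.5,149.5],[385.25,154.5],[380.75,193.5],[341.5,189.25]],.04)}
for k,(p,z) in q.items():
    w=plane("top",np.float64(p)-.5,z); print(k,w.mean(0).round(4),[np.linalg.norm(w[i]-w[i-1]).round(4) for i in range(4)])
b=[b for b in blobs(t[:,:,::-1].copy(),*CORK) if 195<b[0][0]<240 and b[0][1]>230][0]
w=plane("top",cv2.boxPoints(cv2.minAreaRect(cv2.findContours(b[2],0,1)[0][0])),.012);print("cork",w.mean(0).round(4),plane("top",b[0],.012),[np.linalg.norm(w[i]-w[i-1]).round(4) for i in range(4)])
print("gear disc top",plane("top",[413.7,226.6],.043))
w=plane("top",[[392,204.5],[387.5,243.5]],.03);print("rackTL,BL",w,np.linalg.norm(w[0]-w[1]))
w=plane("scene",[[249.25,153.25],[272,172.75]],.03);print("rack scene left,front",w,np.linalg.norm(w[0]-w[1]))
print(plane("scene",[[298,155]],.03))
E
```

```text
scale [0.6363 0.1049] [np.float64(0.1051), np.float64(0.106), np.float64(0.1055), np.float64(0.1045)]
granite [ 0.6118 -0.1568] [np.float64(0.119), np.float64(0.1126), np.float64(0.1164), np.float64(0.112)]
cork [0.4277 0.2724] [[0.42701689 0.27201373]] [np.float64(0.1134), np.float64(0.1153), np.float64(0.1136), np.float64(0.1135)]
gear disc top [[ 0.43518264 -0.27500595]]
rackTL,BL [[ 0.50696007 -0.22650634]
 [ 0.39823313 -0.19743646]] 0.11254600828392722
rack scene left,front [[ 0.4938165  -0.34274583]
 [ 0.5228279  -0.20981752]] 0.13605732743879267
[[ 0.39850792 -0.20201159]]
```

View pics/comp2.png

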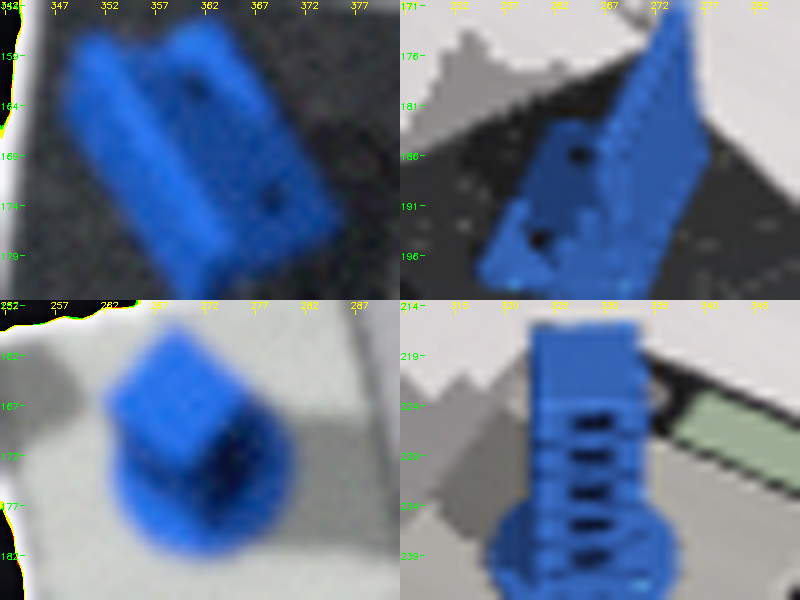

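The composite shows, as the top view:
- **Bracket:** the wall-top ridge runs (350.3,157.5) to (363.7,177.5), with the base on its right-hand side, ending at about (375.7,174.5).
- **Tower:** the top-face corners are (269,159), (261.8,166.7), (270,172) and (276.7,165). The slots face the scene camera.

```bash
python3 - <<'E'
from h import *
g=plane("top",[[415.8,222.7]],.075)[0]; g2=plane("scene",[[274.3,141.3]],.075)[0]; print("hub top/scene",g,g2)
w=plane("top",[[350.3,157.5],[363.7,177.5]],.105); d=w[1]-w[0]; print("wall",w.round(4),np.linalg.norm(d),w.mean(0),"ang",np.arctan2(d[1],d[0]))
w=plane("top",[[365,156.5],[375.7,174.5]],.048); d=w[1]-w[0]; print("base+x",w.round(4),np.linalg.norm(d),"ang",np.arctan2(d[1],d[0]),w.mean(0))
w=plane("top",[[269,159],[261.8,166.7],[270,172],[276.7,165]],.107); print("tower",w.mean(0),[ (np.linalg.norm(w[i]-w[i-1]).round(3),np.arctan2(*(w[i]-w[i-1])[::-1]).round(2)) for i in range(4)])
print("tower foot scene",plane("scene",[[328,239]],.029)); print("foot top view",plane("top",[[272,173.3]],.029))
w=plane("scene",[[323,216],[334,216]],.107);d=w[1]-w[0];print("front edge",w,np.arctan2(d[1],d[0]))
E
```

```text
hub top/scene [ 0.44104491 -0.27555991] [ 0.43273435 -0.27652512]
wall [[ 0.6373 -0.1191]
 [ 0.5769 -0.1479]] 0.06696649764013707 [ 0.60710965 -0.13349664] ang -2.697470761482888
base+x [[ 0.6517 -0.1673]
 [ 0.5953 -0.1902]] 0.060836212283667965 ang -2.7558746807739882 [ 0.62350895 -0.17878004]
tower [0.64000226 0.103848  ] [(np.float64(0.027), np.float64(0.78)), (np.float64(0.029), np.float64(2.3)), (np.float64(0.027), np.float64(-2.27)), (np.float64(0.027), np.float64(-0.86))]
tower foot scene [[0.63820767 0.10604028]]
foot top view [[0.63901738 0.10358874]]
front edge [[0.63513927 0.08562652]
 [0.6170519  0.1092181 ]] 2.2248924101730445
```

```bash
cat >> h.py <<'E'
def R(a): # closing axis at world angle a, tool down
    c,s=np.cos(a),np.sin(a); return np.array([[-s,c,0],[c,s,0],[0,0,-1.]])
def best(p,yaws):
    q0=np.array(r.current_qpos()); o=[]
    for a in yaws:
        for b in(a,a+np.pi):
            q=r.ik(list(p),R(b))
            if q is not None: o.append((np.abs(np.array(q)-q0).max()+.3*abs(q[5]),b))
    return min(o)[1]
FLY=.24
ANY=np.arange(0,np.pi,.2)
def pick(xy,z,yaws):
    a=best([*xy,FLY],yaws)
    r.movep([*xy,FLY],R(a)); r.move_l([*xy,z+.03],v=.3); r.move_l([*xy,z],v=.08)
    r.grasp(); print("grip",r.current_grip_width(),r.current_finger_force())
    r.move_l([*xy,FLY],v=.2); print("lifted",r.current_grip_width(),r.current_finger_force(),"yaw",a,"t",r.current_t())
    return a
def place(xy,z,yaw):
    r.movep([*xy,FLY],R(yaw)); r.move_l([*xy,z+.03],v=.25); r.move_l([*xy,z],v=.05); r.pause(.2)
    print("ft",np.round(r.current_ft_force(),1)); r.open(); r.pause(.3)
    r.move_l([*xy,FLY],v=.3); print("placed t",r.current_t())
E
python3 - <<'E'
from h import *
pick([.436,-.2755],.030+.019,ANY)
xy=[.427,.272]; a=best([*xy,FLY],ANY); place(xy,.012+.020,a)
cv2.imwrite("pics/t1.png",r.camera("top")[:,:,::-1]); s=r.camera("scene"); cv2.imwrite("pics/s1.png",s[:,:,::-1])
def c(im,x,y,k): return cv2.resize(im[y:y+75,x:x+100,::-1],None,fx=k,fy=k,interpolation=cv2.INTER_CUBIC)
t=r.camera("top"); cv2.imwrite("pics/comp3.png",np.vstack([np.hstack([c(t,370,190,4),c(s,230,120,4)]),np.hstack([c(t,170,220,4),c(s,366,190,4)])]))
E
```

```text
grip 0.30851301488949223 30.000013075768948
lifted 0.3092825842593354 29.999977480620146 yaw 5.741592653589793 t 7.075
ft [-0.5 -0.1 -0.7]
placed t 12.9917
```

View pics/comp3.png

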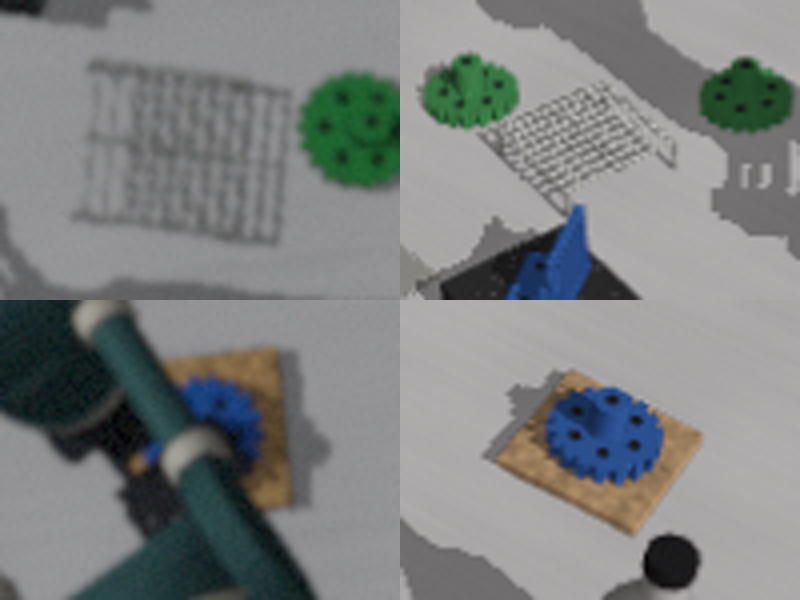

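The gear is parked in the middle of the cork. The rack is now bare: top view corners TL (93,65)/4 and BL (75,215)/4, with its shadow copy shifted right. Next I'll compute the rack's middle from both views.

```bash
python3 - <<'E'
from h import *
f=lambda n,ox,oy,P: plane(n,np.array(P)/4+[ox-.5,oy-.5],.03)
w=f("top",370,190,[[93,65],[75,215]]); e=w[1]-w[0]; L=np.linalg.norm(e); n=np.array([e[1],-e[0]])/L; n=n if n[1]<0 else -n
print("top",w.round(4),L,w.mean(0)+.057*n)
w=f("scene",230,120,[[85,130],[203,82],[272,145],[165,200]]);print("scene",w.round(4),w.mean(0),[np.linalg.norm(w[i]-w[i-1]).round(3) for i in range(4)])
for n in("top","scene"): print(n,[b[0] for b in blobs(r.camera(n),*BLUE)])
E
```

```text
top [[ 0.5031 -0.2281]
 [ 0.3987 -0.1996]] 0.10824769499505073 [ 0.43591454 -0.26884982]
scene [[ 0.4856 -0.3436]
 [ 0.3704 -0.3084]
 [ 0.4028 -0.2007]
 [ 0.5131 -0.2243]] [ 0.4429553  -0.26923005] [np.float64(0.122), np.float64(0.12), np.float64(0.112), np.float64(0.113)]
top [array([361.04699248, 169.19736842]), array([271.06716418, 171.65671642]), array([225.525, 247.375])]
scene [array([389.5111309 ,  44.16918967]), array([71.44444444, 77.52380952]), array([267.154047  , 189.35248042]), array([416.63394683, 223.37423313]), array([327.99744898, 232.53571429])]
```

```bash
python3 - <<'E'
from h import *
w=.43; d=w-np.pi/2
a=pick([.607,-.1335],.040+.030,[w+np.pi/2])
c=np.array([.439,-.269]); b=best([*c,FLY],ANY); t=d+b-a
xy=c-.021*np.array([np.cos(t),np.sin(t)]); print(xy,b)
place(xy,.030+.031,b)
E
```

```text
grip 0.08754565726737151 29.99994909390807
lifted 0.08678942891952945 30.000113393180072 yaw 5.142388980384689 t 18.1917
[ 0.43026092 -0.24990475] 5.141592653589793
ft [-0.5 -0.3 -0.8]
placed t 23.0333
```

```bash
python3 - <<'E'
from h import *
pick([.639,.104],.025+.045,[2.30])
c=[.612,-.157]; place(c,.040+.046,best([*c,FLY],ANY))
t=r.camera("top"); s=r.camera("scene")
def c(im,x,y,k=4): return cv2.resize(im[y:y+75,x:x+100,::-1],None,fx=k,fy=k,interpolation=cv2.INTER_CUBIC)
cv2.imwrite("pics/comp4.png",np.vstack([np.hstack([c(t,370,190),c(s,230,110)]),np.hstack([c(t,310,130),c(s,220,150)])]))
E
```

```text
grip 0.3390728870933445 30.000082617625594
lifted 0.3385384444295236 29.99989304691553 yaw 5.441592653589793 t 27.6
ft [-0.   1.4 -1.1]
placed t 32.15
```

View pics/comp4.png

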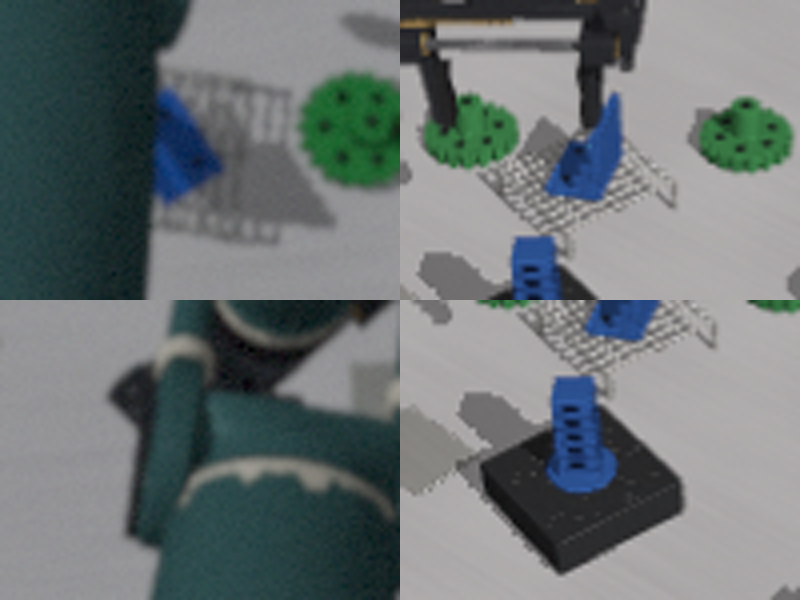

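The bracket stands on the rack and the tower stands near the middle of the granite, both upright. Now the gear, then back to the start pose for a check.

```bash
python3 - <<'E'
from h import *
pick([.427,.272],.012+.019,ANY)
c=[.6363,.105]; place(c,.025+.020,best([*c,FLY],ANY))
r.move_j([1.066,.264,1.604,0,1.274,-.037]); print(r.current_t())
t=np.mean([r.camera("top") for _ in range(4)],0).astype(np.uint8); s=r.camera("scene")
cv2.imwrite("pics/t_end.png",t[:,:,::-1]);cv2.imwrite("pics/s_end.png",s[:,:,::-1])
def c(im,x,y): return cv2.resize(im[y:y+75,x:x+66,::-1],None,fx=4,fy=4,interpolation=cv2.INTER_CUBIC)
cv2.imwrite("pics/comp5.png",np.clip(np.vstack([np.hstack([c(t,242,145),c(t,332,138),c(t,382,192)]),np.hstack([c(s,298,205),c(s,235,160),c(s,243,125)])])*1.4,0,255).astype(np.uint8))
for b in blobs(t,*BLUE): print(b[0].round(1),b[1])
E
```

```text
grip 0.30862165958254245 29.999977871775627
lifted 0.30597064784044586 29.999969098716974 yaw 0.6000000000000001 t 37.375
ft [ 0.7 -0.2 -0.8]
placed t 42.2667
44.4083
[364.  168.4] [354 155  21  26 389]
[271.6 173.9] [258 160  28  29 617]
[411.6 226. ] [399 213  26  28 409]
```

View pics/comp5.png

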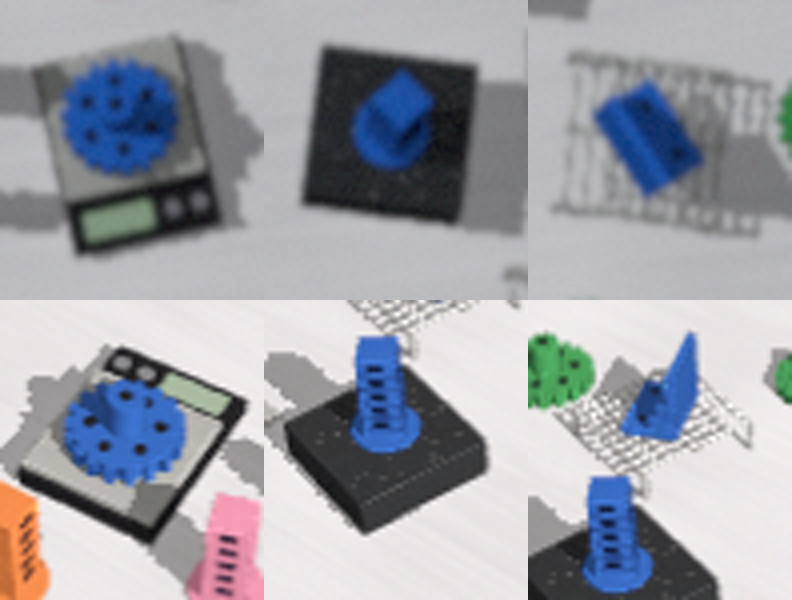

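```bash
python3 - <<'E'
from h import *
f=lambda ox,oy,P,z: plane("top",np.array(P)/4+[ox-.5,oy-.5],z)
print("gear",f(242,145,[[120,118]],.04),plane("top",[[271.6,173.9]],.041))
print("tower",f(332,138,[[127,129]],.044))
w=f(382,192,[[174,155],[122,196]],.034);print("bracket +x edge end / -x end",w,np.linalg.norm(w[0]-w[1]))
ww=f(382,192,[[85,98],[135,178]],.095);print("wall ridge",ww,ww.mean(0))
a=.43-np.pi/2; print("pred +x corner,-x corner near", [.439,-.269]+np.array([[.025*np.cos(a)+s*.035*np.cos(.43),.025*np.sin(a)+s*.035*np.sin(.43)] for s in(-1,)]),[.439,-.269]+np.array([-.025*np.cos(a)-.035*np.cos(.43),-.025*np.sin(a)-.035*np.sin(.43)]))
E
```

```text
gear [[0.63412195 0.1045576 ]] [[0.63411016 0.10418238]]
tower [[ 0.61440881 -0.15749455]]
bracket +x edge end / -x end [[ 0.42236241 -0.30676285]
 [ 0.39808554 -0.26603159]] 0.04741731490477254
wall ridge [[ 0.46058681 -0.23911896]
 [ 0.4028814  -0.26401546]] [ 0.43173411 -0.25156721]
pred +x corner,-x corner near [[ 0.41760797 -0.30631462]] [ 0.39676443 -0.26086633]
```

All three prints sit within about 5 mm of their targets, upright and let go. I'm handing the job in.

```bash
python3 -c "
from workcell import r
print(r.finish_job())"
```

```text
the job is handed in; nothing more can be done
None
```

I parked the gear on the cork pad and then moved all three prints: the gear is on the scale pan, the tower on the granite plate and the bracket on the wire rack. Each stands upright and let go, within about 5 mm of my camera measurement of the station's middle. I handed the job in at about 45 s; the hand-in returned no verdict.

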